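Find the manifold's loose bolt and hold its cap open

ROBOT

A 7-joint arm with a two-finger parallel gripper is mounted at the origin on a cart in front of the work surface, level with it; the furniture and walls round the work are solid. World frame = base frame: x ahead of the robot, y to its left, z up, the work surface at z = 0. Lengths are in m, angles in rad, forces in N, time in s.
With the tool pointing down it reaches from about 0.425 to 0.95 m from the base axis. Payload 4.7 kg.
Tool frame: the origin (TCP) lies on the centre line of the jaws, within the pads' length; the fingertips stand robot.nose_length ahead of it and the grasp point (between the pads) lies 8 mm behind it (robot.nose_length is the distance from the TCP to the fingertips, in m); z points along the fingers, x is the direction in which the jaws open and shut, and the axes are right-handed (so a half turn about z gives the same grasp; the last joint's range is limited). The gripper opens to 85 mm and grips with 20 to 120 N. Pads are 22 mm wide; open, the fingers measure 114 mm over their backs; the gripper's body (76 mm by 85 mm) begins 54 mm behind the grasp point. The pads swing forward as they close: fully open they stand 13 mm farther back than shut.
Start: joints at [1.193, 0.469, -0.049, 1.532, 0.024, 1.141, -0.082], TCP at [0.231, -0.634, 0.242] pointing down, gripper open.
Joint ranges: [-2.59, 2.59], [-0.33, 1.99], [-1.39, 1.29], [0.1, 2.45], [-1.04, 4.18], [0.21, 1.99], [-2.66, 2.66]. Speed limits (rad/s): [2.57, 2.57, 3.14, 3.14, 3.14, 3.14, 3.14].

INTERFACE

Orientations are given as [roll, pitch, yaw] about the fixed x, y, z axes, in that order (R = Rz(yaw) Ry(pitch) Rx(roll)).
In Python, from plant import robot gives the robot as it stands. Calls block until the motion is done:
- robot.goto(position, orientation): joint-space move of the TCP to a pose.
- robot.move_straight(position, vel=0.15, attitude=None, contact_N=None): straight line of the TCP; attitude=None keeps the orientation; vel is the mean speed in m/s. With contact_N (N) it stops when the force on the tool has changed by that much, and returns True; else False.
- robot.move_joints(angles): joint-space move.
- robot.grip(opening, strength=None): opening from 0.0 (shut) to 1.0 (fully open); strength is the grip in N (None keeps the last); returns when the fingers have stopped.
- robot.sleep(seconds).
- robot.inverse_kinematics(position, orientation): joint angles nearest the present ones, or None.
- robot.sense(): the state.
- robot.grab_frame(name): name is "side" or "top" or "wrist"; returns a dict with "image" (384x512x3 uint8, red, green, blue), "range_z" (384x512 float32, m along the optical axis (not along the pixel's ray), 0 where there is no reading), "fx", "fy", "cx", "cy" (pixels), "dist_coeffs" ([k1, k2, p1, p2, k3] as OpenCV has them; the pictures are not rectified), "R" (3x3) and "t" (3): a world point X has camera coordinates R X + t. Camera axes: x right, y down, z forward; pixel columns grow to the right and rows downward; lengths in m; the calibration is good to about 2 mm. A picture is of the moment at which its call begins.
A pose or a line that the arm cannot do raises robot.IKError and nothing moves.
- robot.close_job(): hands the job in, once; it reports no verdict.
The state is a dict: "t": time; "joint_pos": joint angles; "joint_velocities": joint speeds; "effort": joint torques, N m; "tcp_pos": TCP position; "tcp_rot": TCP orientation; "wrist_force": force on the tool from outside, world axes, zero at the start; "torque": the same for the moment, N m; "opening": opening from 0.0 (shut) to 1.0 (fully open).
Only numpy, scipy, OpenCV 4.12 (cv2) and the standard library are available. Lean on these libraries where they do the work, as an engineer would, in place of code of your own. Each camera call takes 0.05 s, during which the arm holds its last target.

TASK

One of the three bolts on the gas manifold is loose. With the fingertips press down firmly on each bolt head in turn (left, then middle, then right) to find the one that gives way and sinks, then lift only that bolt's blue hinged cap by its cross bar to about 60 degrees (at least 50) and finish while holding it open there, so that a colleague can get at the bolt. Keep the other two caps shut and leave the things around the manifold where they are.

Things in the scene. Friction and masses are not known exactly. Their poses are not given: they have to be found in the camera images.
- manifold: gas manifold, an aluminium block standing fixed on the bench, 76 deep x 290 wide x 50 mm high on a thin dark foot. Origin: on the bench under the middle bolt; x points to the back (away from the robot, brass hose nipples), y to the left along the row of bolts, z up. The block reaches from x = -28 to +48 mm. The three bolts stand in a row at y = +95 (left), 0 (middle), -95 mm (right)
- bolt_left_top (a point): centre of the top face of the left bolt's steel hex head, 19 mm across, 76 mm above the bench at the start. The head sticks up through the 27 mm opening of its blue cap, 13.5 mm higher than the cap (7.5 mm once it has sunk)
- bolt_left: head of the left bolt; its origin lies on its axis, 26 mm below its top face. A tight bolt sinks less than 1 mm when pressed; the loose one gives way to a press of more than about 2 N, sinks 6 mm to a firm stop and stays down
- cap_left: blue locking cap of the left bolt: a 48 x 56 x 5 mm plate round the bolt head, two arms reaching forward to a cross bar. Origin in the middle of its hinge axis, 34 mm behind the bolt, 60 mm above the bench; -x points from hinge to bar, y left along the hinge, z up when shut (flat). It opens as the bar goes up and back, to a stop at 1.4 rad; a light spring and its weight (about 1 N at the bar) shut it when let go
- cap_left_bar (a point): middle of the round cross bar of the left cap: 10 mm thick, 68 mm long along the cap's y, 100 mm from the hinge axis. When shut it is 60 mm above the bench, 38 mm in front of the block, with nothing under it; the plate begins 42 mm behind it. The two arms that carry it (7 mm thick) lie 30 mm either side of its middle
- bolt_middle_top (a point): centre of the top face of the middle bolt's steel hex head, 19 mm across, 76 mm above the bench at the start. The head sticks up through the 27 mm opening of its blue cap, 13.5 mm higher than the cap (7.5 mm once it has sunk)
- bolt_middle: head of the middle bolt; its origin lies on its axis, 26 mm below its top face. A tight bolt sinks less than 1 mm when pressed; the loose one gives way to a press of more than about 2 N, sinks 6 mm to a firm stop and stays down
- cap_middle: blue locking cap of the middle bolt: a 48 x 56 x 5 mm plate round the bolt head, two arms reaching forward to a cross bar. Origin in the middle of its hinge axis, 34 mm behind the bolt, 60 mm above the bench; -x points from hinge to bar, y left along the hinge, z up when shut (flat). It opens as the bar goes up and back, to a stop at 1.4 rad; a light spring and its weight (about 1 N at the bar) shut it when let go
- cap_middle_bar (a point): middle of the round cross bar of the middle cap: 10 mm thick, 68 mm long along the cap's y, 100 mm from the hinge axis. When shut it is 60 mm above the bench, 38 mm in front of the block, with nothing under it; the plate begins 42 mm behind it. The two arms that carry it (7 mm thick) lie 30 mm either side of its middle
- bolt_right_top (a point): centre of the top face of the right bolt's steel hex head, 19 mm across, 76 mm above the bench at the start. The head sticks up through the 27 mm opening of its blue cap, 13.5 mm higher than the cap (7.5 mm once it has sunk)
- bolt_right: head of the right bolt; its origin lies on its axis, 26 mm below its top face. A tight bolt sinks less than 1 mm when pressed; the loose one gives way to a press of more than about 2 N, sinks 6 mm to a firm stop and stays down
- cap_right: blue locking cap of the right bolt: a 48 x 56 x 5 mm plate round the bolt head, two arms reaching forward to a cross bar. Origin in the middle of its hinge axis, 34 mm behind the bolt, 60 mm above the bench; -x points from hinge to bar, y left along the hinge, z up when shut (flat). It opens as the bar goes up and back, to a stop at 1.4 rad; a light spring and its weight (about 1 N at the bar) shut it when let go
- cap_right_bar (a point): middle of the round cross bar of the right cap: 10 mm thick, 68 mm long along the cap's y, 100 mm from the hinge axis. When shut it is 60 mm above the bench, 38 mm in front of the block, with nothing under it; the plate begins 42 mm behind it. The two arms that carry it (7 mm thick) lie 30 mm either side of its middle
- hex_key: black hex key lying on the bench, 32x84x9 mm, origin under its centre; bystander
- petri_dish: flat clear dish, 60 mm across, 15 mm high, origin under its centre; bystander
- vial_a: small clear bottle with white cap, 27 mm across, 55 mm high, origin under its centre; bystander
- vial_c: small brown bottle with black cap, 27 mm across, 55 mm high, origin under its centre; bystander
- beaker_100: small glass beaker, 56x59x70 mm, origin under its centre; bystander

How it is judged:
On the way, in this order (a step that is already met when the one before it is completed fails the run):
1. the left bolt is pressed with the fingertips (contact force between the fingers and bolt_left above 1.5 N), for 0.05 s.
2. the middle bolt is pressed with the fingertips (contact force between the fingers and bolt_middle above 1.5 N), for 0.05 s.
3. the right bolt is pressed with the fingertips (contact force between the fingers and bolt_right above 1.5 N), for 0.05 s.
At the end, for the whole second after the job is handed in: the cap of the bolt that has sunk (by more than 3 mm) is held open beyond 0.85 rad by the fingers (more than 0.3 N on it), and the other two caps are shut (below 0.1 rad) (((angle between cap_left's own z axis and vertical above 0.85 rad and z of bolt_left_top in the frame of manifold below 0.073 m and contact force between the fingers and cap_left above 0.3 N and angle between each of cap_middle, cap_right's own z axis and vertical below 0.1 rad) or (angle between cap_middle's own z axis and vertical above 0.85 rad and z of bolt_middle_top in the frame of manifold below 0.073 m and contact force between the fingers and cap_middle above 0.3 N and angle between each of cap_left, cap_right's own z axis and vertical below 0.1 rad) or (angle between cap_right's own z axis and vertical above 0.85 rad and z of bolt_right_top in the frame of manifold below 0.073 m and contact force between the fingers and cap_right above 0.3 N and angle between each of cap_left, cap_middle's own z axis and vertical below 0.1 rad))); the arm keeps its last pose, push and grip.
It fails at once if the cap of a bolt that has not given way is lifted (beyond 0.3 rad) ((angle between cap_left's own z axis and vertical above 0.3 rad and z of bolt_left_top in the frame of manifold above 0.073 m) or (angle between cap_middle's own z axis and vertical above 0.3 rad and z of bolt_middle_top in the frame of manifold above 0.073 m) or (angle between cap_right's own z axis and vertical above 0.3 rad and z of bolt_right_top in the frame of manifold above 0.073 m)).
It fails at once if a bystander is shifted by more than 30 mm (distance of any of hex_key, petri_dish, vial_a, vial_c, beaker_100 from where it was at the start of the episode above 0.03 m).
It also fails if it takes over 45 s, if anything falls off the work surface, if the arm or the gripper's body presses on something with over 40 N, if the wrist force passes 120 N, or if a joint passes its speed limit or range.

## Working session

There is one attempt and no reset: what is moved stays moved. The work goes in short steps, each a Python script; the robot and the scene stay as the last script left them, time stands still between calls to the robot, and variables do not carry over. Pictures are saved under pics/ and viewed, and the job is handed in when it is done.

```bash
mkdir -p pics; ls; python3 - <<'E'
from plant import robot
import cv2
print(robot.nose_length, robot.sense())
for n in ["side","top","wrist"]:
    f=robot.grab_frame(n); cv2.imwrite(f"pics/{n}0.png",f["image"][:,:,::-1])
    print(n,f["fx"],f["cx"],f["cy"],f["dist_coeffs"],f["R"],f["t"])
E
```

```text
pics
0.011 {'t': 0.0, 'joint_pos': array([ 1.1930868 ,  0.46946998, -0.0486    ,  1.53370168,  0.02409004,
        1.14099496, -0.08231312]), 'joint_velocities': array([ 0.00066954,  0.00172969, -0.00228814,  0.00140114,  0.00045044,
        0.00035182, -0.00175636]), 'effort': array([-5.96874997e-04, -5.10308647e+01, -4.67011251e-02, -2.37714422e+01,
        1.06213277e-02,  7.70378363e-03,  5.53506425e-06]), 'tcp_pos': array([ 0.23052329, -0.63381336,  0.24123889]), 'tcp_rot': array([ 3.14153077e+00,  1.98776301e-03, -1.22196783e+00]), 'wrist_force': array([-1.15491803,  0.0322102 ,  0.19386293]), 'torque': array([-0.06339877,  0.00228666, -0.01181544]), 'opening': 1.0016970659053104}
side 377.31587429034505 252.86075674624425 186.2041616685488 [-0.09280966  0.          0.          0.          0.        ] [[ 0.84921501 -0.52800908  0.00634646]
 [-0.44558269 -0.72299167 -0.52795748]
 [ 0.28335478  0.44552155 -0.84924709]] [-0.50163822  0.24244029  0.98200213]
top 352.01020078240555 258.285934462496 197.45078086278772 [-0.10335564  0.          0.          0.          0.        ] [[ 0.04350948 -0.99904631  0.00366036]
 [-0.97417885 -0.04323838 -0.22159877]
 [ 0.2215457   0.0060758  -0.97513106]] [-0.0777991   0.51723081  1.05320515]
wrist 307.6208826846595 253.53633260484054 187.95064730638185 [-0.06572079  0.          0.          0.          0.        ] [[ 0.34060479 -0.94020422 -0.00209785]
 [-0.90135626 -0.32716461  0.28376082]
 [-0.26747946 -0.09475938 -0.9588928 ]] [-0.67345648 -0.03739893  0.37912486]
```

View pics/top0.png

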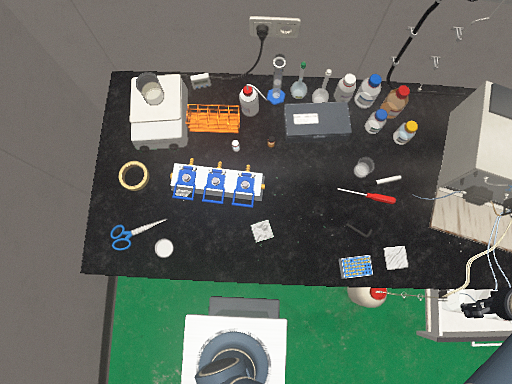

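View pics/side0.png

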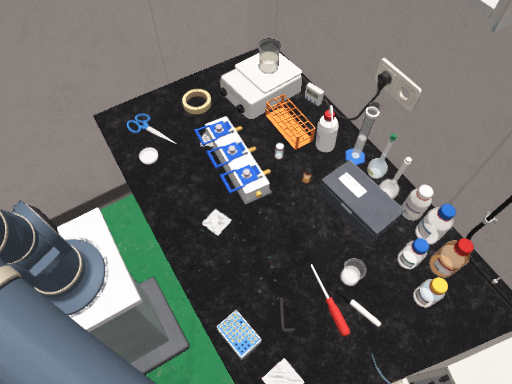

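The top view shows the manifold with its three blue caps at about (186,180), (215,182) and (245,185). Two vials stand behind it at (236,146) and (270,142), and a dish sits at (164,248). I'll enlarge this for pixel readings.

```bash
python3 - <<'E'
import cv2
a=cv2.imread("pics/top0.png")[150:215,160:275]; cv2.imwrite("pics/top0c.png",cv2.resize(a,None,fx=6.9,fy=6.9,interpolation=cv2.INTER_CUBIC))
a=cv2.imread("pics/side0.png")[110:210,190:280]; cv2.imwrite("pics/side0c.png",cv2.resize(a,None,fx=6,fy=6,interpolation=cv2.INTER_CUBIC))
E
```

```text
(no output)
```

View pics/top0c.png

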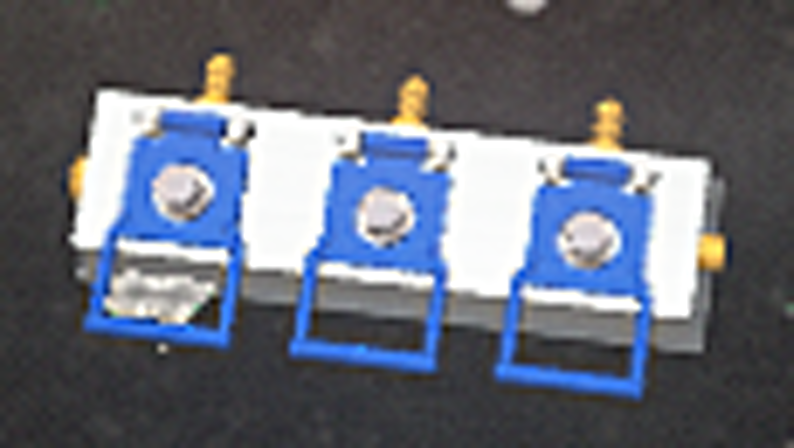

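View pics/side0c.png

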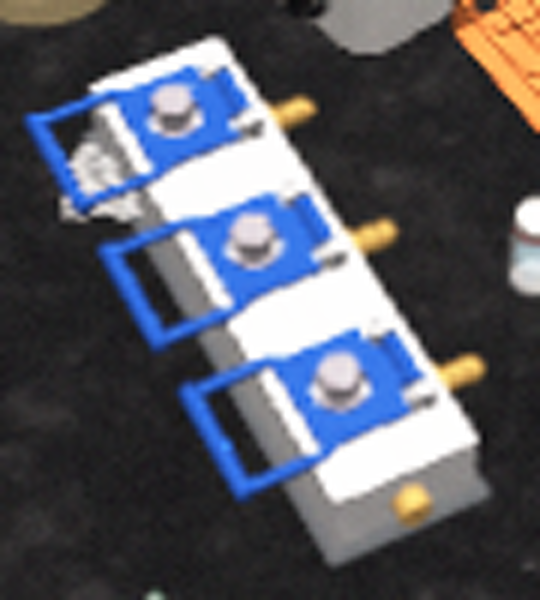

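The crops agree. Bolt heads in the top crop are at (182,190), (384,213) and (588,238), and in the side crop at (174,98), (252,228) and (341,366). A crumpled scrap lies under the left bar.

```bash
cat > h.py <<'E'
import numpy as np, cv2
from plant import robot
def ray(f,uv):
    K=np.array([[f["fx"],0,f["cx"]],[0,f["fy"],f["cy"]],[0,0,1]])
    p=cv2.undistortPoints(np.array([[uv]],float),K,np.array(f["dist_coeffs"]))[0,0]
    R=np.array(f["R"]);t=np.array(f["t"])
    return -R.T@t, R.T@np.array([p[0],p[1],1.])
def atz(f,uv,z):
    o,d=ray(f,uv); return o+d*(z-o[2])/d[2]
E
python3 - <<'E'
from h import *
np.set_printoptions(precision=4,suppress=True)
T=robot.grab_frame("top");S=robot.grab_frame("side")
tp=lambda u,v:(160+(u+.5)/6.9-.5,150+(v+.5)/6.9-.5)
sp=lambda u,v:(190+(u+.5)/6-.5,110+(v+.5)/6-.5)
for a,b in zip([(182,190),(384,213),(588,238)],[(174,98),(252,228),(341,366)]):
    A=atz(T,tp(*a),.076);B=atz(S,sp(*b),.076); 
    o1,d1=ray(T,tp(*a));o2,d2=ray(S,sp(*b))
    s=np.linalg.lstsq(np.c_[d1,-d2],o2-o1,rcond=None)[0]
    print("bolt",A,B,(o1+d1*s[0]+o2+d2*s[1])/2)
for a in [(88,325),(226,340),(295,350),(434,364),(500,374),(640,392)]:print("barT",atz(T,tp(*a),.062))
for a in [(30,118),(80,205),(104,248),(158,346),(184,390),(240,494)]:print("barS",atz(S,sp(*a),.062))
E
```

```text
bolt [0.5718 0.1761 0.076 ] [0.5781 0.1812 0.076 ] [0.572  0.1738 0.0851]
bolt [0.5649 0.0825 0.076 ] [0.5699 0.087  0.076 ] [0.5648 0.0812 0.0844]
bolt [ 0.5572 -0.011   0.076 ] [ 0.5645 -0.0065  0.076 ] [ 0.558  -0.0119  0.0851]
barT [0.5097 0.2168 0.062 ]
barT [0.5055 0.1525 0.062 ]
barT [0.5023 0.1205 0.062 ]
barT [0.4986 0.0566 0.062 ]
barT [0.4953 0.0263 0.062 ]
barT [ 0.4898 -0.0377  0.062 ]
barS [0.5128 0.2199 0.062 ]
barS [0.5082 0.1552 0.062 ]
barS [0.5056 0.1247 0.062 ]
barS [0.4999 0.0583 0.062 ]
barS [0.4981 0.0293 0.062 ]
barS [ 0.4919 -0.0351  0.062 ]
```

```bash
python3 - <<'E'
from h import *
np.set_printoptions(precision=4,suppress=True)
robot.grip(0.0,30)
robot.goto([0.50,0.085,0.26],[np.pi,0,-0.075])
s=robot.sense();print(s['t'],s['tcp_pos'],s['tcp_rot'],s['wrist_force'],s['opening'],s['joint_pos'])
f=robot.grab_frame("wrist");np.save("w1.npy",f,allow_pickle=True)
cv2.imwrite("pics/w1.png",cv2.resize(f["image"][:,:,::-1],(768,576),interpolation=cv2.INTER_CUBIC))
E
```

```text
3.725 [0.5004 0.0839 0.2598] [ 3.1414  0.0002 -0.077 ] [-0.8416  0.4304  0.2935] -0.0002751048326886781 [ 0.5041  0.2948 -0.905   1.8648  0.2587  1.1053 -0.5747]
```

View pics/w1.png

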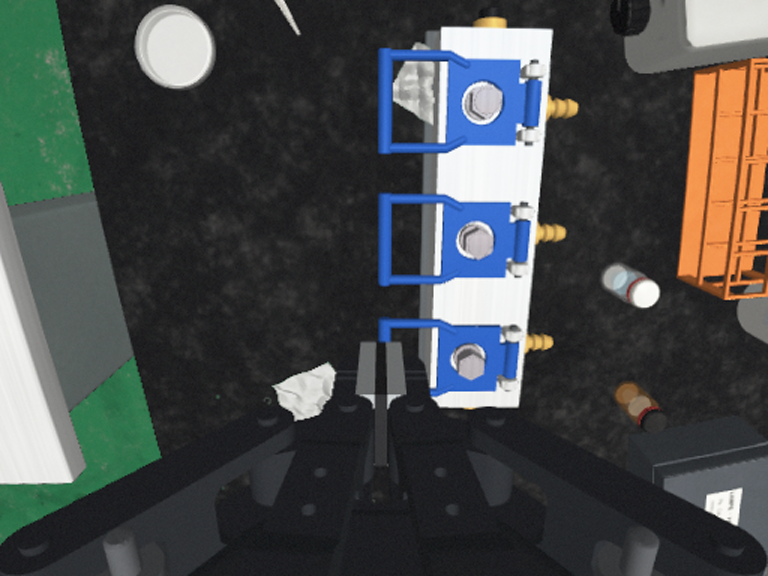

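The wrist view shows all three caps. Bolt tops are at (487,98), (479,240) and (471,362), and bar centres at (385,101) and (385,240).

```bash
python3 - <<'E'
from h import *
np.set_printoptions(precision=4,suppress=True)
f=np.load("w1.npy",allow_pickle=True).item()
p=lambda u,v:((u+.5)/1.5-.5,(v+.5)/1.5-.5)
for uv in [(487,98),(479,240),(471,362)]:print(atz(f,p(*uv),.076))
for uv in [(385,101),(385,240)]:print(atz(f,p(*uv),.062))
E
```

```text
[0.5754 0.1811 0.076 ]
[0.5679 0.088  0.076 ]
[ 0.5603 -0.0051  0.076 ]
[0.5098 0.1852 0.062 ]
[0.5026 0.0903 0.062 ]
```

```bash
python3 - <<'E'
from h import *
np.set_printoptions(precision=4,suppress=True)
for n,(x,y) in dict(left=(.575,.180),middle=(.5675,.0865),right=(.560,-.0065)).items():
    robot.move_straight([x,y,.13],vel=.2)
    robot.move_straight([x,y,.105],vel=.15)
    f0=robot.sense()['wrist_force'][2]
    hit=robot.move_straight([x,y,.072],vel=.02,contact_N=8)
    s=robot.sense(); robot.sleep(.15); s2=robot.sense()
    print(n,hit,s['t'],s['tcp_pos'],s['wrist_force']-[0,0,f0],s2['tcp_pos'],s2['wrist_force'][2]-f0)
    robot.move_straight([x,y,.115],vel=.12)
f=robot.grab_frame("top");cv2.imwrite("pics/top1.png",cv2.resize(f["image"][150:215,160:275,::-1],None,fx=6.9,fy=6.9,interpolation=cv2.INTER_CUBIC))
print(robot.sense()['t'])
E
```

```text
left True 6.1083 [0.575  0.18   0.0868] [-0.2405 -0.0632  4.1167] [0.575  0.18   0.0868] 4.810239818787749
middle True 8.7417 [0.5675 0.0865 0.0809] [-1.1277 -1.1267  6.9378] [0.5675 0.0865 0.0809] 6.887952003040732
right True 11.25 [ 0.56   -0.0065  0.0868] [-0.4343 -1.1011  4.7474] [ 0.56   -0.0065  0.0868] 6.245049156553252
11.8417
```

The middle bolt sank: contact was 6 mm lower than on the left and right. Next I'll go over its bar.

```bash
python3 - <<'E'
from h import *
np.set_printoptions(precision=4,suppress=True)
robot.move_straight([.54,.04,.15],vel=.2)
robot.move_straight([.5025,.0905,.15],vel=.2)
robot.grip(.33,20)
s=robot.sense();print(s['t'],s['tcp_pos'],s['opening'])
f=robot.grab_frame("wrist");np.save("w2.npy",f,allow_pickle=True)
cv2.imwrite("pics/w2.png",cv2.resize(f["image"][:,:,::-1],(768,576),interpolation=cv2.INTER_CUBIC))
E
```

```text
13.15 [0.5027 0.09   0.1498] 0.32877334677870906
```

View pics/w2.png

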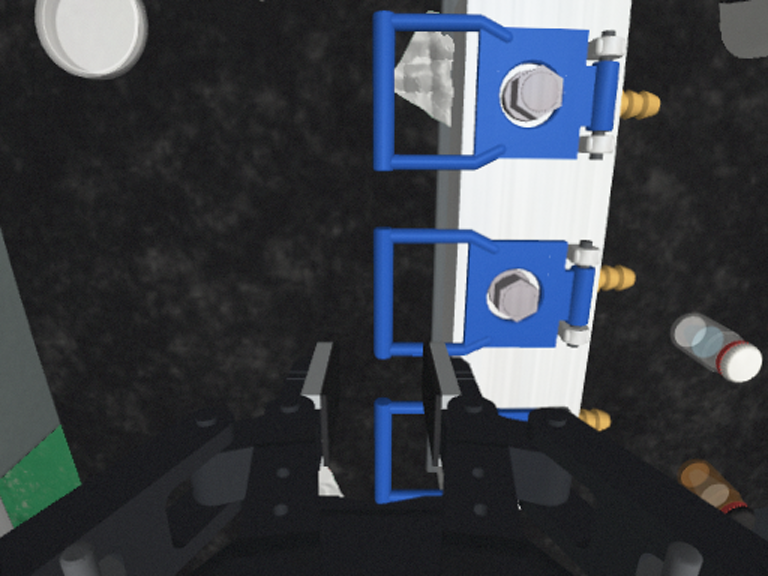

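View pics/top1.png

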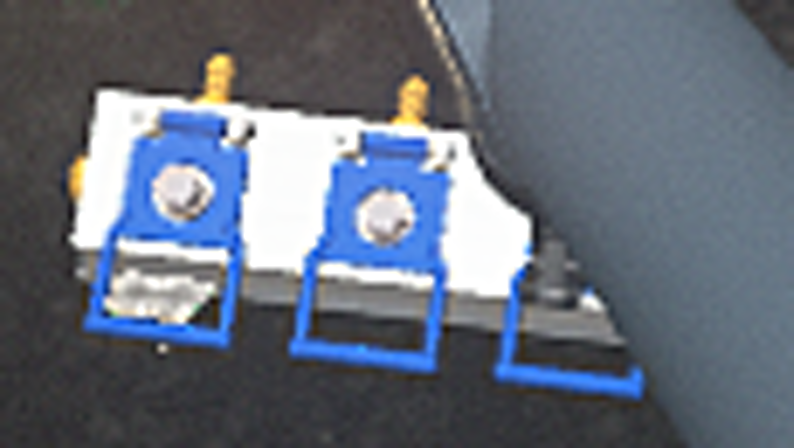

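The bar is centred between the jaws in the wrist view, running from (383,232) to (383,357). The middle head sits lower than the left one.

```bash
python3 - <<'E'
from h import *
np.set_printoptions(precision=4,suppress=True)
f=np.load("w2.npy",allow_pickle=True).item()
p=lambda u,v:((u+.5)/1.5-.5,(v+.5)/1.5-.5)
for uv in [(383,232),(383,294),(383,357)]:print(atz(f,p(*uv),.063))
b=np.array([.5025,.0905]);
print(robot.move_straight([b[0],b[1],.053],vel=.06,contact_N=8), robot.sense()['wrist_force'])
robot.grip(0.0,25)
s=robot.sense();print(s['t'],s['tcp_pos'],s['opening'],s['wrist_force'])
f=robot.grab_frame("wrist")
cv2.imwrite("pics/w3.png",cv2.resize(f["image"][:,:,::-1],(768,576),interpolation=cv2.INTER_CUBIC))
E
```

```text
[0.5046 0.1223 0.063 ]
[0.5023 0.0912 0.063 ]
[0.4996 0.0569 0.063 ]
False [-0.8882 -0.0579 -0.2187]
15.2583 [0.5036 0.0904 0.0534] 0.10759029691043613 [3.3396 0.0106 0.1622]
```

View pics/w3.png

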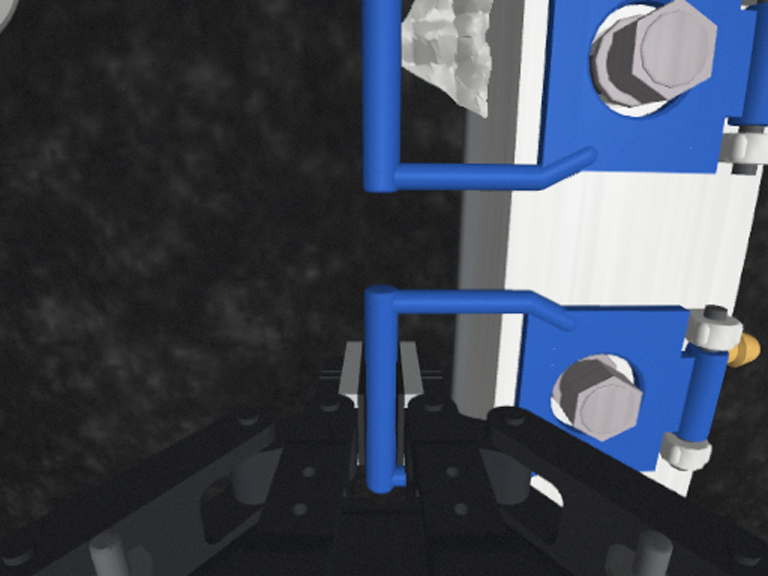

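The bar is held between the pads (opening 0.108, about 9 mm). Now I'll follow the arc about the hinge, tool upright.

```bash
python3 - <<'E'
from h import *
np.set_printoptions(precision=4,suppress=True)
p=robot.sense()['tcp_pos']; yaw=-.077; d=np.array([np.cos(yaw),np.sin(yaw),0]); 
H=p+d*.1
for a in np.radians(np.arange(5,63,4)):
    robot.move_straight(H-d*.1*np.cos(a)+np.array([0,0,.1*np.sin(a)]),vel=.04)
    s=robot.sense();print(round(np.degrees(a)),s['t'],s['tcp_pos'],s['wrist_force'],s['opening'])
    if np.linalg.norm(s['wrist_force'])>25: break
for n in ["wrist","side","top"]:
    f=robot.grab_frame(n);im=f["image"][:,:,::-1]
    if n=="side": im=im[90:230,160:340]
    if n=="top": im=im[130:230,150:290]
    k=768/im.shape[1];cv2.imwrite(f"pics/{n}4.png",cv2.resize(im,None,fx=min(k,600/im.shape[0]),fy=min(k,600/im.shape[0]),interpolation=cv2.INTER_CUBIC))
E
```

```text
5 15.6917 [0.5039 0.0904 0.0623] [ 3.3222 -0.2534 -1.4096] 0.10066800851719031
9 16.0167 [0.5047 0.0904 0.0692] [ 1.6012 -0.5891 -1.1203] 0.10049749464019835
13 16.3417 [0.5059 0.0903 0.076 ] [ 0.9625  0.0496 -1.5238] 0.1009710899479452
17 16.6667 [0.5076 0.0901 0.0827] [-1.5857  0.8939 -1.5838] 0.10166875976968301
21 16.9917 [0.5096 0.09   0.0893] [-0.641   0.4643 -1.2891] 0.10546749730117093
25 17.3167 [0.5121 0.0898 0.0957] [-5.3712 -0.5045  0.3604] 0.10264063856108625
29 17.6417 [0.515  0.0895 0.1021] [-6.2481 -0.1931  2.4505] 0.10542436673882082
33 17.9667 [0.5183 0.0893 0.108 ] [-8.027   0.5824  2.3648] 0.10301651149986983
37 18.2917 [0.5218 0.089  0.1138] [-8.4261  0.5724  3.8607] 0.1017887467887257
41 18.6167 [0.5257 0.0887 0.1192] [-10.2053   0.6823   6.5113] 0.10213052669325874
45 18.9417 [0.5301 0.0884 0.1246] [-12.6821  -0.1253   8.2842] 0.10313698569414395
49 19.2667 [0.5348 0.088  0.1296] [-13.4041  -0.0245  10.836 ] 0.10351786050520749
53 19.5917 [0.5404 0.0877 0.1345] [-14.561   -1.33    13.4386] 0.10420567027748548
57 19.9167 [0.5471 0.0871 0.1391] [-14.0283  -1.6892  14.5552] 0.10425475077237734
61 20.2417 [0.5542 0.0866 0.1431] [-10.9938  -1.6686  14.5381] 0.10380602072809822
```

View pics/wrist4.png

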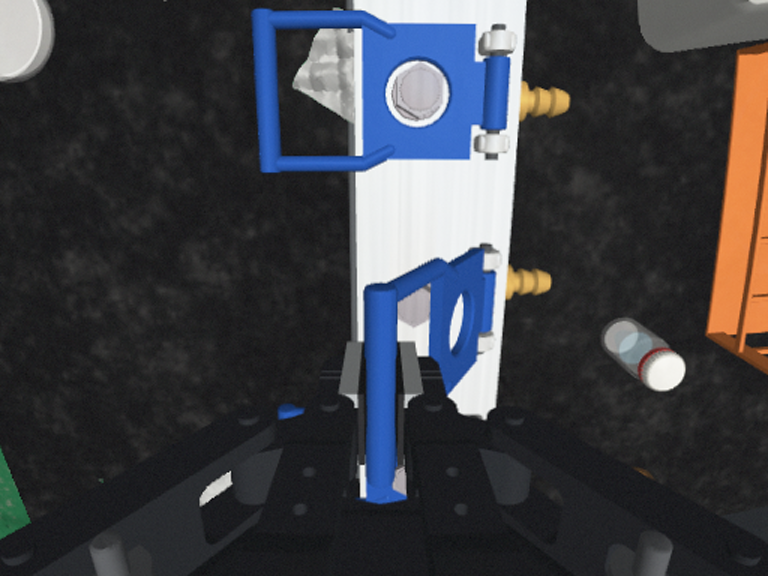

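View pics/side4.png

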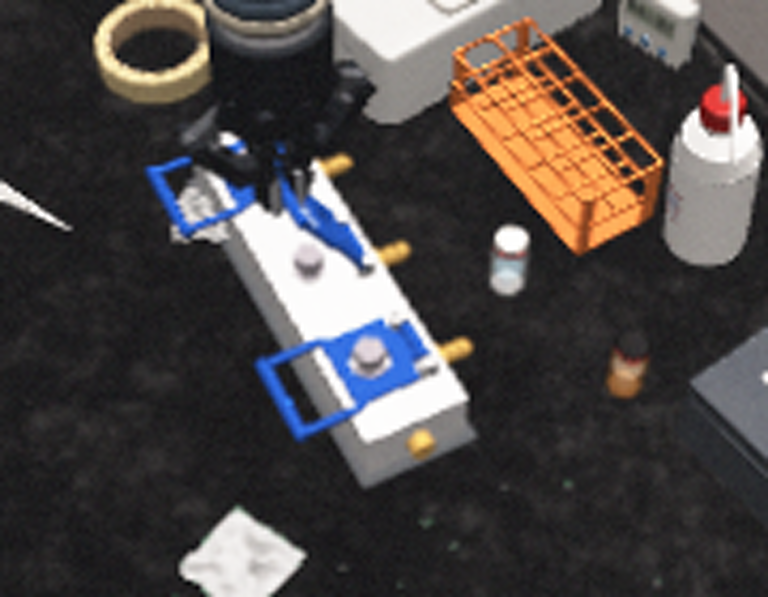

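View pics/top4.png

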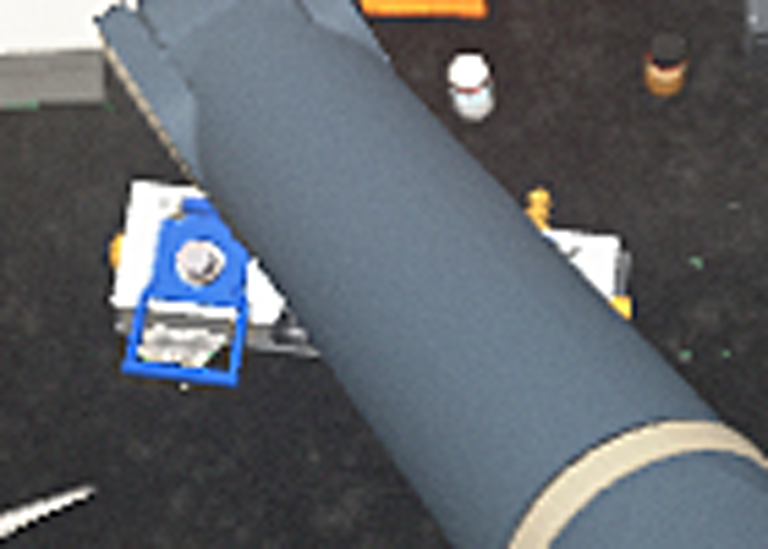

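The middle cap is up, and the left and right caps are still flat in the side and top views. The wrist force of about 18 N points radially outward because my arc was slightly tight. I'll ease off a little and measure the cap angle from depth.

```bash
python3 - <<'E'
from h import *
np.set_printoptions(precision=4,suppress=True)
s=robot.sense();p=s['tcp_pos'];yaw=-.077
print(s['wrist_force'])
robot.move_straight(p+np.array([-.0007,0,.0008]),vel=.02)
robot.sleep(.3)
s=robot.sense();print(s['t'],s['tcp_pos'],s['wrist_force'],s['opening'])
f=robot.grab_frame("wrist");z=f["range_z"];im=f["image"].astype(int)
R=np.array(f["R"]);t=np.array(f["t"])
m=(im[...,2]>im[...,0]+60)&(im[...,2]>im[...,1]+40)&(z>0)
v,u=np.nonzero(m)
K=np.array([[f["fx"],0,f["cx"]],[0,f["fy"],f["cy"]],[0,0,1]])
q=cv2.undistortPoints(np.c_[u,v].astype(float)[:,None],K,np.array(f["dist_coeffs"]))[:,0]
P=(np.c_[q,np.ones(len(q))]*z[v,u][:,None]-t)@R
c,sn=np.cos(yaw),np.sin(yaw)
L=np.c_[(P[:,:2]-[.567,.0865])@np.array([[c,-sn],[sn,c]]),P[:,2]]
for n,y0 in (("mid",0),("left",.095)):
    w=(abs(L[:,1]-y0)<.04)&(L[:,2]>.045)&(L[:,0]>-.09)&(L[:,0]<.045)
    Q=L[w];pl=Q[(Q[:,0]>-.025)&(Q[:,0]<.03)]
    k=np.polyfit(Q[:,0],Q[:,2],1);C=np.linalg.svd(pl-pl.mean(0),full_matrices=False)[2][2]
    print(n,len(Q),"slope deg",np.degrees(np.arctan(k[0])),"normal tilt",np.degrees(np.arccos(abs(C[2]))),Q.min(0),Q.max(0))
cv2.imwrite("pics/w5.png",cv2.resize(f["image"][:,:,::-1],(768,576)))
E
```

```text
[-11.0495  -2.1278  14.472 ]
21.0167 [0.554  0.0865 0.1436] [ 4.7607  1.5059 -9.626 ] 0.10245774063955913
mid 5737 slope deg -59.87045483503035 normal tilt 60.840246506408754 [-0.0364 -0.0361  0.0493] [0.0404 0.033  0.2073]
left 9155 slope deg -0.1376984771694695 normal tilt 0.20870204613702575 [-0.0695  0.0596  0.0481] [0.0438 0.1275 0.0678]
```

View pics/w5.png

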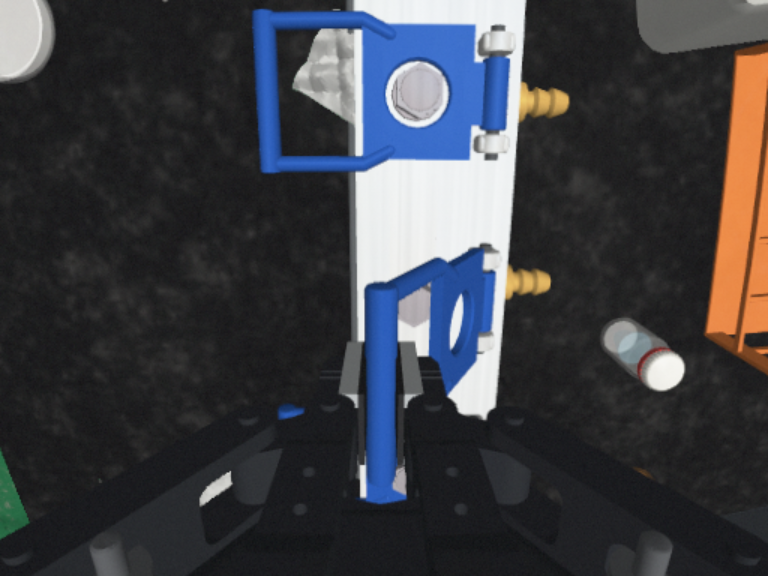

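The depth fit puts the middle cap at about 60° and the left cap at 0.2°. The grip holds, so I'm handing in.

```bash
python3 - <<'E'
from plant import robot
robot.close_job(); s=robot.sense(); print(s['t'],s['tcp_pos'],s['opening'],s['wrist_force'])
E
```

```text
the job is handed in; nothing more can be done
the job is handed in; nothing more can be done
```

The middle bolt is the loose one. I lifted its cap to about 60° and handed the job in, with the gripper still holding its cross bar.

- **Pressing:** I pressed left, then middle, then right, with about 4–7 N each. Contact on the middle bolt came 5.9 mm lower (TCP at 80.9 mm) than on the left and right bolts (both 86.8 mm).
- **Cap angle:** A depth fit from the wrist camera put the middle cap at 60–61° and the left cap at 0.2°. I judged the right cap by eye only; it lay flat in the side picture.
- **Bystanders:** I kept clear of all of them. Both vials and the dish looked unmoved in the last pictures; I did not measure any positions afterwards and did not check the hex key or beaker.
- **Disagreements:** My lifting arc was slightly tight, so the wrist force reached about 20 N. After I eased off it was about 11 N in the opposite direction, with the grip unchanged (opening 0.10).
- **Time:** The clock was at about 21 s at the last reading. The state could not be read after hand-in, so I have no check on the final second.

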